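# Set an adjustable wrench to a burr nut and tighten it

### The arm

A 6-joint arm with a two-finger parallel gripper is mounted at the origin on a cart in front of the work surface, level with it; the furniture and walls round the work are solid. World frame = base frame: x ahead of the robot, y to its left, z up, the work surface at z = 0. Lengths are in m, angles in rad, forces in N, time in s.
With the tool pointing down it reaches from about 0.3 to 0.875 m from the base axis. Payload 6.4 kg.
Tool frame: the origin (TCP) lies at the very end of the fingers, on their centre line; the grasp point (between the pads) lies 19 mm behind it; z points along the fingers, y is the line along which they close (so a half turn about z gives the same grasp; the last joint's range is limited). The gripper opens to 85 mm and grips with 20 to 120 N. Pads are 22 mm wide; open, the fingers measure 114 mm over their backs; the gripper's body (76 mm by 85 mm) begins 54 mm behind the grasp point. The pads swing forward as they close: fully open they stand 13 mm farther back than shut.
Start: joints at [-1.316, 0.181, 1.607, -0, 1.354, -0.206], TCP at [0.256, -0.515, 0.231] pointing down, gripper open.
Joint ranges: [-2.99, 2.99], [-0.89, 2.07], [0.3, 2.58], [-1.14, 4.28], [0, 2.63], [-3.12, 3.12]. Speed limits (rad/s): [2.57, 2.57, 3.01, 3.14, 3.14, 3.14].

### API

Orientations are given as a unit quaternion [w, x, y, z].
In Python, from workcell import robot, vision gives the robot as it stands.
- The arm moves only by the tool drive_tool, never from a script. Its argument "increments" is a list of rows, each a list of 4 numbers: the shift along the tool's x, y, z in m, then the turn about the tool's z in rad. A call has 1 to 12 rows; each row is the pose to reach, as a shift and turn from the pose commanded when the call began, along the tool's axes at that moment; what a row does not reach only later rows make up. A row lasts 1/12 s, in which the tool goes at most 41.7 mm and 7.16 degrees, less where a joint would pass 70% of its speed; a pose out of reach is approached as far as the arm can. A call with a gripper value outside its range is refused whole. "jaw" is the opening, from -1 (shut) to 1 (fully open), set as the call begins (left out, the last holds). The fingers move at their own pace and stop on an object; "force" is the grip in N (left out, the last holds). Time passes only in rows, so rows that repeat a pose let the fingers close. It gives the time, the measured TCP pose, the force, the opening and the grip force at its end, in the units of the state.
- robot.sense(): the state, without advancing time (a new reading comes with each control period).
- vision.capture(name): name is "side" or "top" or "wrist"; returns the picture (384x512x3 uint8, red, green, blue); there is no depth.
- vision.camera_info(name): a dict with "fovy" (degrees; the focal length in pixels is half the picture's height over the tangent of half this angle, whatever the lens; pixels are square), "cx", "cy" (the principal point, pixels), "k1" (the pictures are not rectified: a ray, as slopes to the right and down, at radius r is drawn at 1 + k1 r^2 times it, then the intrinsics apply), "rvec" (rotation vector, rad) and "tvec" (3), from world to camera coordinates, as OpenCV has them. Camera axes: x right, y down, z forward; pixel columns grow to the right and rows downward; lengths in m; the calibration is good to about 2 mm. A picture is of the moment at which its call begins: read the wrist's pose just before it. camera_info takes no time and is no camera call; for the wrist camera it gives the pose at the moment of the call.
- robot.job_done(): hands the job in; it is judged then, once.
The state is a dict: "time_s": time; "q": joint angles; "joint_velocities": joint speeds; "tau": joint torques, N m; "ee_pos": TCP position; "ee_rot": TCP orientation; "force": force on the tool from outside, world axes, zero at the start; "ft_torque": the same for the moment, N m; "width": opening from 0.0 (shut) to 1.0 (fully open); "gripper_force": force on a finger pad.
Only numpy, scipy, OpenCV 4.12 (cv2) and the standard library are available. Lean on these libraries where they do the work, as an engineer would, in place of code of your own. Each camera call takes 0.05 s, during which the arm holds its last target. There are 200 camera calls.

### The job

The adjustable wrench lies around the hexagon nut on the grinder burr with its jaws too wide. Roll its worm, pressing only gently, until you feel the jaws come snug on the nut, without forcing them any tighter, then with the wrench handle turn the nut clockwise (seen from above) by about an eighth of a turn. Turn the nut with the wrench only, not with the fingers, leave the wrench fitted on the nut, and do not disturb the things around.

Things in the scene. Friction and masses are not known exactly. Their poses are not given: they have to be found in the camera images.
- burr_stand: fixed service stand: square dark steel base plate 165x165x14 mm on four 18 mm feet, carrying a round steel grinder burr 152 mm across, top 63 mm above the counter, with a ring groove 56 to 124 mm across, 15 mm deep. The burr is stiffly sprung: pressed down it gives up to 1 mm, 25 N per mm. Origin: centre of the underside (counter level); z up is the nut's axis
- nut_center (a point): centre (half-way up) of the steel hexagon nut in the middle of the burr: 24 mm across flats, 28 mm across corners, 14 mm high, standing on the burr (63 to 77 mm above the counter); a 15 mm stud ends 6 mm above it
- nut (a joint): turning angle of the nut, rad, 0 at the start, grows clockwise seen from above; at 0 its flats lie along the x axis of burr_stand. It turns stiffly (about 0.35 N m) and stays where it is left; an eighth of a turn is 0.785
- wrench: loose steel adjustable wrench, 0.34 kg, 211 mm long, 11 mm thick, flat on the burr round the nut. Origin: on its underside, at the middle of the nut when fitted; x points out of the mouth, the handle runs to -x (end x = -193 mm), z up. Fixed jaw's face y = +12 mm, throat x = -16 mm, jaws end x = +18 mm. Head x = -76 to +18, y = -32 to +24 mm
- jaw (a joint): travel of the moving jaw in m, towards the fixed jaw (wrench +y): opening = 32.5 mm minus this value; starts at about 1.5 to 4 mm; about 0.0085 when the jaws are closed on the nut. It moves 1 mm per radian of worm, and holds itself where the worm leaves it (slips back only under a strong load of about 30 N)
- worm_top (a point): top line of the worm: knurled roller, 21 mm diameter, 18 mm long, axis along wrench y, at wrench x = -51 mm; 5 mm above the head's face, 37 mm from the nut's near corner. Press it with 5 to 8 N and rub from handle towards jaws (wrench +x) to close them (1 mm per 10.5 mm), the other way to open. Rubbing takes about 3.5 N while the jaws run free, 1 N more per 10 N of squeeze
- wrench_handle (a point): point on the handle's centre line, 135 mm from the nut, half-way up the handle. The handle is 22 mm wide and 9 mm thick, its underside about 64 mm above the counter; the stand's plate below it (top 32 mm above the counter) reaches at most 117 mm from the nut
- jaw_centre (a point): point of the wrench that lies at the middle of the nut when the jaws are closed on it, 7 mm above the wrench's underside
- order_pad: bystander: notebook 120x89x14 mm
- marker: bystander: marker pen 135 mm long
- tamper: bystander: tamper 58x58x82 mm
- shot_glass: bystander: small glass 48x48x58 mm
- teaspoon: bystander: teaspoon 140 mm long
- brush: bystander: small brush 86 mm long
- tape_roll: bystander: roll of tape 104 mm across, 25 mm high

How it is judged:
On the way, in this order (a step that is already met when the one before it is completed fails the run):
1. jaws closed on the nut before it is turned (value of joint jaw above 0.0073 m and value of joint nut below 0.2 rad and horizontal distance between jaw_centre and nut_center below 0.006 m), for 0.2 s.
2. the nut is turned clockwise by about an eighth of a turn (value of joint nut above 0.6 rad), for 0.1 s.
At the end, for the whole second after the job is handed in: the nut stands 0.60 to 0.98 rad (34 to 56 degrees) clockwise of its start, the wrench lies flat and at rest on the burr around the nut (its jaw centre within 6 mm of the nut's axis), its jaws still closed on it to within 1.5 mm, and the wrench has been let go (value of joint nut between 0.6 and 0.98 rad and value of joint jaw above 0.007 m and horizontal distance between jaw_centre and nut_center below 0.006 m and z of wrench in the frame of burr_stand below 0.067 m and angle between wrench's own z axis and vertical below 0.08 rad and linear speed of wrench below 0.01 m/s); the robot touches nothing.
It fails at once if the wrench or its worm is pressed or pushed with more than 12 N in all (contact force between the arm and wrench above 12 N).
It fails at once if the nut is touched by the robot (contact force between the arm and nut above 2 N).
It fails at once if the nut is turned before the jaws fit (value of joint nut above 0.25 rad and value of joint jaw below 0.0065 m).
It fails at once if the moving jaw is forced against the nut with more than 50 N (contact force between jaw and nut above 50 N).
It fails at once if a bystander is pushed more than 25 mm (distance of any of order_pad, marker, tamper, shot_glass, teaspoon, brush, tape_roll from where it was at the start of the episode above 0.025 m).
It also fails if it takes over 72 s, if anything falls off the work surface, if the arm or the gripper's body presses on something with over 40 N, if the wrist force passes 120 N, or if a joint passes its speed limit or range.

## Working session

There is one attempt and no reset: what is moved stays moved. The work goes in short steps, Python scripts to look and compute and a tool call to move; the robot and the scene stay as the last step left them, time stands still between calls to the robot, and variables do not carry over. Pictures are saved under pics/ and viewed, at most 10 in all, crops included, and the job is handed in when it is done.

Besides the shell and the picture viewer there is one more tool, called after "Emit:" as name([rows], argument=value, ...), one row to a line, values as JSON. drive_tool: Moves the arm, as the interface text tells. Its arguments: {"type":"object","properties":{"increments":{"type":"array","items":{"type":"array","items":{"type":"number"}}},"jaw":{"type":"number"},"force":{"type":"number"}},"required":["increments"]}

```bash
mkdir -p pics; ls; cat > h.py <<'E'
import numpy as np, cv2
from workcell import robot, vision
def cam(n):
    i=vision.camera_info(n); f=192/np.tan(np.radians(i["fovy"])/2)
    return i,f,cv2.Rodrigues(np.array(i["rvec"],float))[0],np.array(i["tvec"],float)
def pix2z(n,u,v,z,c=None):
    i,f,R,t=c or cam(n); d=np.array([(u-i["cx"])/f,(v-i["cy"])/f]); s=d.copy()
    for _ in range(20): s=d/(1+i["k1"]*(s@s))
    r=R.T@np.array([*s,1]); o=-R.T@t
    return o+r*(z-o[2])/r[2]
def proj(n,p,c=None):
    i,f,R,t=c or cam(n); q=R@np.array(p)+t; s=q[:2]/q[2]; s=s*(1+i["k1"]*(s@s))
    return s*f+[i["cx"],i["cy"]]
def save(n,name):
    im=vision.capture(n); cv2.imwrite(f"pics/{name}.png",im[:,:,::-1]); return im
E
python3 - <<'E'
from h import *
a=save("top","top0"); b=save("side","side0")
cv2.imwrite("pics/both.png",cv2.resize(np.vstack([a,b])[:,:,::-1],None,fx=.78,fy=.78))
for n in("top","side"):
    i,f,R,t=cam(n);print(n,f,-R.T@t,R[2],i)
print(robot.sense())
E
```

```text
pics
top 355.23458358562107 [ 0.42857816 -0.11962144  1.05452814] [ 0.10635214 -0.02301497 -0.99406214] {'fovy': 56.7813720248727, 'cx': 251.9958013017105, 'cy': 193.2702329349346, 'k1': -0.01717919598494614, 'rvec': array([ 2.15857126, -2.19507248,  0.14046112]), 'tvec': array([-0.13429021,  0.54047928,  0.99993321])}
side 427.25012347967953 [0.52377453 0.73795075 0.88866082] [-0.0149864  -0.73303271 -0.68002828] {'fovy': 48.396916428239045, 'cx': 257.2181038638381, 'cy': 193.2269280413224, 'k1': -0.0862526196780172, 'rvec': array([ 0.04928773,  2.87649595, -1.25551712]), 'tvec': array([0.51050332, 0.13550641, 1.15310602])}
{'time_s': 0.1, 'q': array([-1.31630897e+00,  1.81463853e-01,  1.60791541e+00,  2.18994274e-06,
        1.35380589e+00, -2.06276955e-01]), 'joint_velocities': array([-1.62592297e-03, -2.04384932e-03, -2.23073459e-03, -3.58904051e-04,
        7.74009112e-04,  9.02881535e-05]), 'tau': array([-9.37381969e-05, -4.45884025e+01, -3.52237558e+01, -4.83269487e-04,
        4.16596653e-03,  2.42831965e-05]), 'ee_pos': array([ 0.25556308, -0.51452514,  0.2304723 ]), 'ee_rot': array([-7.96045497e-04,  9.73578947e-01,  2.28349296e-01, -1.81231365e-05]), 'force': array([-0.30324782,  0.48607102,  0.66274003]), 'ft_torque': array([ 0.00855612, -0.02747873,  0.05020486]), 'gripper_force': 0.0, 'width': 0.9984210011188773}
```

View pics/top0.png

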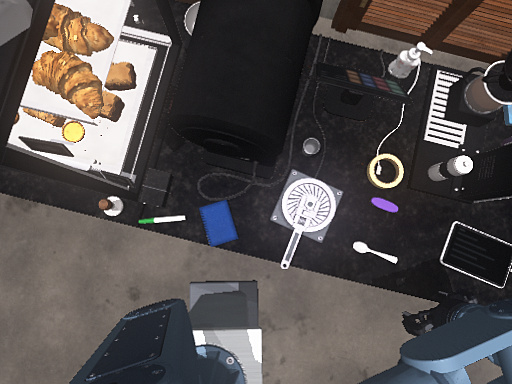

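View pics/side0.png

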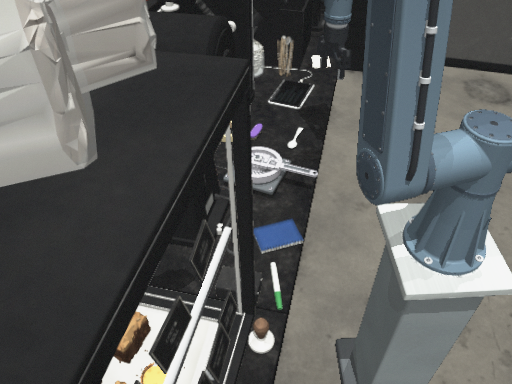

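The top view shows the stand centred near (310,204) and the wrench handle end at (286,266). The bystanders are well clear, and the machine stands behind. I'll zoom in on the stand.

```bash
python3 - <<'E'
from h import *
a=cv2.imread("pics/top0.png")[164:274,260:350]
cv2.imwrite("pics/crop.png",cv2.resize(a,None,fx=5.4,fy=5.4,interpolation=cv2.INTER_CUBIC))
for u,v,z in((310,204,.07),(286,266,.068)): print(pix2z("top",u,v,z))
E
```

```text
[ 0.50127739 -0.30372819  0.07      ]
[ 0.33216794 -0.23210287  0.068     ]
```

View pics/crop.png

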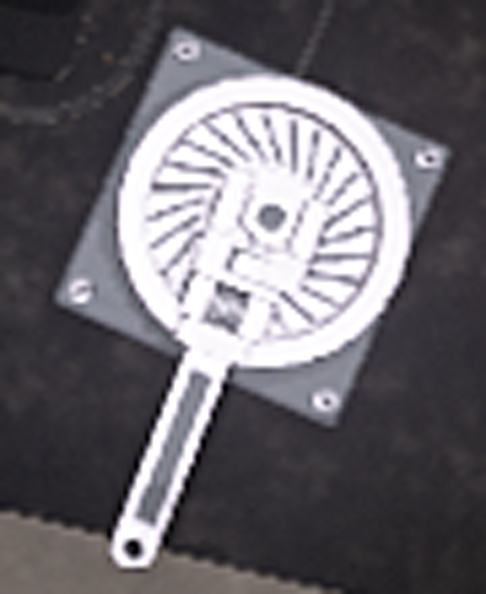

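Nut at crop (271,217), worm at (228,306) and handle hole at (133,547). Next I'll compute the wrench axis and the shift to the worm.

```bash
cat >> h.py <<'E'
from scipy.spatial.transform import Rotation as Ro
def tool():
    s=robot.sense(); w=s["ee_rot"]; return s["ee_pos"],Ro.from_quat([w[1],w[2],w[3],w[0]]).as_matrix(),s
E
python3 - <<'E'
from h import *
k=lambda x,y:(260+(x+.5)/5.4-.5,164+(y+.5)/5.4-.5)
n=pix2z("top",*k(271,217),.083);w=pix2z("top",*k(228,306),.079);e=pix2z("top",*k(133,547),.073)
pl=[pix2z("top",*k(*q),.032) for q in((186,50),(428,158),(325,400),(79,292))]
print(n,w,e,"platecentre",np.mean(pl,0)); d=(n-e)[:2]; print(np.hypot(*d),np.hypot(*(n-w)[:2]),np.arctan2(d[1],d[0]))
d=d/np.hypot(*d); print("worm pred",n[:2]-.051*d)
p,R,s=tool(); print("shift tool", R.T@(np.array([*(n[:2]-.051*d),.18])-p), "ang",np.arctan2(R[1,0],R[0,0]))
i,f,Rc,t=cam("wrist"); print("wristcam in tool",R.T@(-Rc.T@t-p),R.T@Rc[2], R.T@Rc[0],f)
E
```

```text
[ 0.50094068 -0.30070419  0.083     ] [ 0.45618409 -0.27786626  0.079     ] [ 0.33574284 -0.22675365  0.073     ] platecentre [ 0.50109815 -0.30133962  0.032     ]
0.18099449564047457 0.05024662805989384 -0.42089660569640613
worm pred [ 0.45439181 -0.27986667]
shift tool [ 0.28241365 -0.12170211  0.05075471] ang 0.4607635814900362
wristcam in tool [ 0.07789449  0.00020547 -0.14262458] [-3.06570151e-01 -5.09954935e-04  9.51847930e-01] [-4.73172227e-04  9.99999815e-01  3.83353630e-04] 303.5961403734521
```

Emit:
drive_tool([
  [0.028,-0.012,0.004,0.09],
  [0.056,-0.024,0.008,0.18],
  [0.085,-0.037,0.012,0.26],
  [0.113,-0.049,0.016,0.35],
  [0.141,-0.061,0.02,0.44],
  [0.169,-0.073,0.024,0.53],
  [0.198,-0.085,0.028,0.62],
  [0.226,-0.097,0.032,0.71],
  [0.254,-0.11,0.036,0.79],
  [0.282,-0.122,0.04,0.882],
  [0.282,-0.122,0.04,0.882],
  [0.282,-0.122,0.04,0.882],
], jaw=-1)

```text
time_s: 1.1
ee_pos: [0.4544, -0.2788, 0.1906]
ee_rot: [-0.0, 0.978, -0.207, -0.001]
force: [-0.8, -0.1, 0.4]
width: -0.0
gripper_force: 0.0
```

```bash
python3 - <<'E'
from h import *
p,R,s=tool(); c=cam("wrist"); a=save("wrist","w1"); print(p,np.arctan2(R[1,0],R[0,0]),s["width"],s["force"],s["q"])
n=np.array([.501,-.301]);d=np.array([np.cos(-.421),np.sin(-.421)])
print(proj("wrist",[*n,.083],c),proj("wrist",[*(n-.051*d),.079],c),proj("wrist",p,c))
E
```

```text
[ 0.45440883 -0.27879362  0.19058736] -0.4170385021542258 -4.1844455487241675e-05 [-0.81443905 -0.10699277  0.37501905] [-7.73009581e-01  1.29430365e-01  1.75151796e+00 -1.76236096e-04
  1.26209944e+00  1.21487916e+00]
[253.72025668 123.02740045] [253.44982093 181.55056237] [251.47734309 244.66729992]
```

View pics/w1.png

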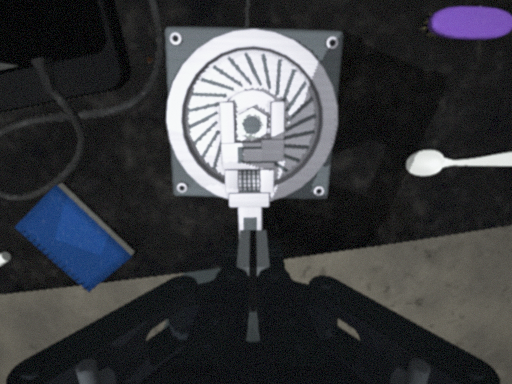

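The stud is at (252,124) as predicted. The worm is at (248,181), so it sits about 3 mm to the left of the wrench axis. I'll descend behind the worm's top line.

Emit:
drive_tool([
  [-0.002,-0.001,0.02,0],
  [-0.004,-0.002,0.045,0],
  [-0.008,-0.002,0.07,0],
  [-0.008,-0.002,0.09,0],
  [-0.008,-0.002,0.1,0],
  [-0.008,-0.002,0.106,0],
  [-0.008,-0.002,0.107,0],
  [-0.008,-0.002,0.107,0],
])

```text
time_s: 1.82
ee_pos: [0.4478, -0.2762, 0.0849]
ee_rot: [0.0, 0.978, -0.209, 0.0]
force: [0.3, 0.1, 0.7]
width: -0.001
gripper_force: 0.0
```

Emit:
drive_tool([
  [0,0,0.001,0],
  [0,0,0.002,0],
  [0,0,0.0025,0],
  [0,0,0.003,0],
  [0,0,0.003,0],
  [0,0,0.003,0],
])

```text
time_s: 2.32
ee_pos: [0.4476, -0.2753, 0.0815]
ee_rot: [0.0, 0.978, -0.209, 0.0]
force: [-1.1, -0.3, 1.1]
width: -0.001
gripper_force: 0.0
```

Emit:
drive_tool([
  [0,0,0.0007,0],
  [0,0,0.0014,0],
  [0,0,0.002,0],
  [0,0,0.002,0],
])

```text
time_s: 2.65
ee_pos: [0.4475, -0.2752, 0.0791]
ee_rot: [-0.0, 0.978, -0.209, -0.0]
force: [0.5, -1.2, -0.3]
width: 0.0
gripper_force: 0.0
```

Emit:
drive_tool([
  [0,0,0.0003,0],
  [0,0,0.0005,0],
  [0,0,0.0005,0],
])

```text
time_s: 2.9
ee_pos: [0.4475, -0.2753, 0.0789]
ee_rot: [-0.0, 0.978, -0.209, -0.0]
force: [-0.6, 0.0, 1.6]
width: 0.0
gripper_force: 0.8
```

Emit:
drive_tool([
  [0,0,0.0003,0],
  [0,0,0.0003,0],
  [0,0,0.0003,0],
])

```text
time_s: 3.15
ee_pos: [0.4476, -0.2753, 0.0787]
ee_rot: [0.0, 0.978, -0.209, 0.0]
force: [-0.9, 1.0, 4.9]
width: 0.001
gripper_force: 1.9
```

Emit:
drive_tool([
  [0,0,0.0003,0],
  [0,0,0.0003,0],
  [0,0,0.0003,0],
])

```text
time_s: 3.4
ee_pos: [0.4476, -0.2753, 0.0785]
ee_rot: [0.0, 0.978, -0.209, 0.0]
force: [-2.3, 1.2, 6.2]
width: 0.003
gripper_force: 3.0
```

Pressing with about 6 N now, so I'll rub.

Emit:
drive_tool([
  [0.002,0,0,0],
  [0.004,0,0,0],
  [0.006,0,0,0],
  [0.008,0,0,0],
])

```text
time_s: 3.73
ee_pos: [0.4546, -0.2783, 0.0785]
ee_rot: [-0.0, 0.978, -0.209, -0.0]
force: [-2.4, 3.0, 6.5]
width: -0.002
gripper_force: 3.6
```

Emit:
drive_tool([
  [0.002,0,0,0],
  [0.004,0,0,0],
  [0.006,0,0,0],
  [0.008,0,0,0],
])

```text
time_s: 4.07
ee_pos: [0.462, -0.2815, 0.0785]
ee_rot: [-0.0, 0.978, -0.209, -0.0]
force: [-2.0, 3.4, 6.3]
width: 0.002
gripper_force: 3.2
```

The drag along the rub is about 3.4 N, which matches the worm running free. I'll repeat the strokes: lift, go back, press, rub.

Emit:
drive_tool([
  [0,0,-0.004,0],
  [-0.008,0,-0.004,0],
  [-0.016,0,-0.004,0],
  [-0.017,0,-0.004,0],
  [-0.017,0,-0.002,0],
  [-0.017,0,-0.001,0],
  [-0.017,0,-0.0005,0],
  [-0.017,0,0,0],
  [-0.017,0,0,0],
])

```text
time_s: 4.82
ee_pos: [0.4465, -0.2749, 0.0784]
ee_rot: [-0.0, 0.978, -0.209, -0.0]
force: [-2.7, 2.0, 6.3]
width: -0.002
gripper_force: 3.0
```

Emit:
drive_tool([
  [0.002,0,0,0],
  [0.004,0,0,0],
  [0.006,0,0,0],
  [0.008,0,0,0],
  [0.01,0,0,0],
  [0.012,0,0,0],
  [0.014,0,0,0],
  [0.016,0,0,0],
  [0.018,0,0,0],
])

```text
time_s: 5.57
ee_pos: [0.463, -0.282, 0.0784]
ee_rot: [-0.0, 0.978, -0.209, -0.0]
force: [-2.5, 2.3, 5.3]
width: -0.003
gripper_force: 2.1
```

```bash
python3 - <<'E'
from h import *
a=save("wrist","w2"); c=a[90:240,180:330]
cv2.imwrite("pics/w2c.png",cv2.resize(c,None,fx=4,fy=4,interpolation=cv2.INTER_CUBIC)[:,:,::-1])
E
```

```text
(no output)
```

View pics/w2c.png

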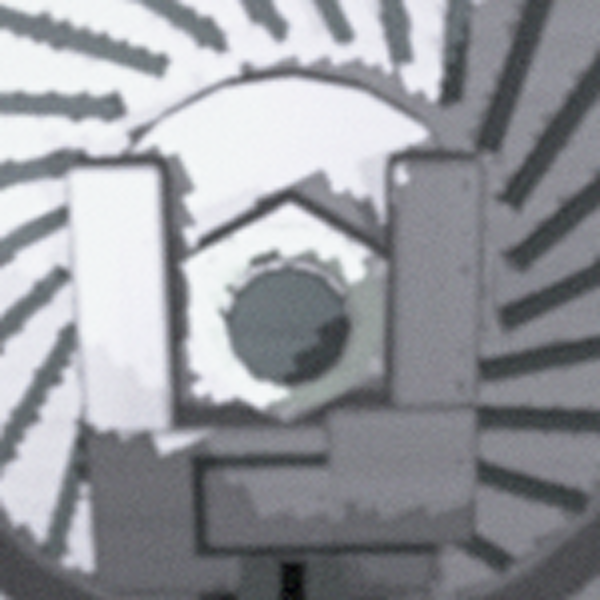

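The moving jaw (right, x≈390) is already near the nut flat (388). On the fixed side there is a gap of about 1–1.5 mm (172 to 185). I'll do another stroke in parts and feel the drag.

Emit:
drive_tool([
  [0,0,-0.004,0],
  [-0.008,0,-0.004,0],
  [-0.016,0,-0.004,0],
  [-0.018,0,-0.004,0],
  [-0.018,0,-0.002,0],
  [-0.018,0,-0.001,0],
  [-0.018,0,-0.0005,0],
  [-0.018,0,0,0],
  [-0.018,0,0,0],
])

```text
time_s: 6.37
ee_pos: [0.4465, -0.2749, 0.0784]
ee_rot: [-0.0, 0.978, -0.209, -0.0]
force: [-3.0, 1.8, 5.3]
width: 0.003
gripper_force: 2.9
```

Emit:
drive_tool([
  [0.002,0,0,0],
  [0.004,0,0,0],
  [0.006,0,0,0],
  [0.008,0,0,0],
  [0.009,0,0,0],
])

```text
time_s: 6.78
ee_pos: [0.4549, -0.2785, 0.0786]
ee_rot: [-0.0, 0.978, -0.209, -0.0]
force: [-4.0, 1.8, 6.3]
width: 0.002
gripper_force: 3.2
```

Emit:
drive_tool([
  [0.002,0,0,0],
  [0.004,0,0,0],
])

```text
time_s: 6.95
ee_pos: [0.4583, -0.2801, 0.0785]
ee_rot: [-0.0, 0.978, -0.209, -0.001]
force: [-3.7, 2.3, 5.9]
width: -0.0
gripper_force: 3.2
```

Emit:
drive_tool([
  [0.002,0,0,0],
  [0.004,0,0,0],
])

```text
time_s: 7.12
ee_pos: [0.462, -0.2819, 0.0786]
ee_rot: [-0.0, 0.978, -0.209, -0.0]
force: [-3.7, 1.7, 6.3]
width: 0.001
gripper_force: 2.9
```

```bash
python3 - <<'E'
from h import *
a=save("wrist","w3"); c=a[110:220,185:315]
cv2.imwrite("pics/w3c.png",cv2.resize(c,None,fx=5,fy=5,interpolation=cv2.INTER_CUBIC)[:,:,::-1])
F=[]
for _ in range(6): vision.capture("top"); F.append(robot.sense()["force"])
F=np.mean(F,0); print(F, F[0]*.913-F[1]*.409)
E
```

```text
[-2.24727104  1.05519189  5.3657527 ] -2.483331944357049
```

View pics/w3c.png

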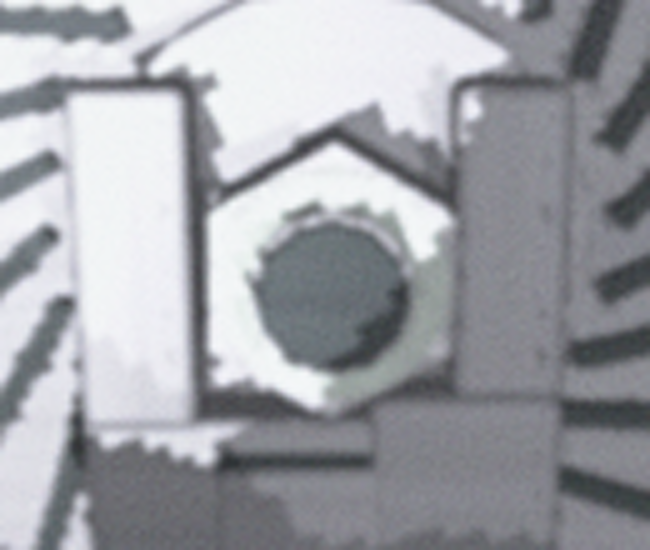

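A gap of about 1.5–2 mm remains on the fixed-jaw side (192 to 210). The jaw is not snug yet, so I'll do another stroke.

Emit:
drive_tool([
  [0,0,-0.004,0],
  [-0.008,0,-0.004,0],
  [-0.016,0,-0.004,0],
  [-0.017,0,-0.004,0],
  [-0.017,0,-0.002,0],
  [-0.017,0,-0.001,0],
  [-0.017,0,-0.0005,0],
  [-0.017,0,0,0],
  [-0.017,0,0,0],
])

```text
time_s: 8.22
ee_pos: [0.4466, -0.2749, 0.0784]
ee_rot: [-0.0, 0.978, -0.209, -0.0]
force: [-2.2, 2.2, 4.6]
width: 0.005
gripper_force: 2.8
```

Emit:
drive_tool([
  [0.002,0,0,0],
  [0.004,0,0,0],
  [0.006,0,0,0],
  [0.008,0,0,0],
  [0.009,0,0,0],
])

```text
time_s: 8.63
ee_pos: [0.4548, -0.2787, 0.0786]
ee_rot: [0.0, 0.978, -0.209, -0.0]
force: [-4.3, 1.2, 5.6]
width: -0.0
gripper_force: 3.1
```

Emit:
drive_tool([
  [0.002,0,0,0],
  [0.004,0,0,0],
])

```text
time_s: 8.8
ee_pos: [0.4583, -0.2803, 0.0786]
ee_rot: [0.0, 0.978, -0.209, -0.001]
force: [-2.6, 0.9, 6.0]
width: 0.002
gripper_force: 3.1
```

Emit:
drive_tool([
  [0.002,0,0,0],
  [0.004,0,0,0],
])

```text
time_s: 8.97
ee_pos: [0.4619, -0.282, 0.0785]
ee_rot: [0.0, 0.978, -0.209, -0.001]
force: [-5.5, 0.5, 6.5]
width: -0.002
gripper_force: 3.1
```

```bash
python3 - <<'E'
from h import *
a=save("wrist","w4"); c=a[110:220,185:315]
cv2.imwrite("pics/w4c.png",cv2.resize(c,None,fx=5,fy=5,interpolation=cv2.INTER_CUBIC)[:,:,::-1])
# row intensity profiles through the jaws, earlier and now
for n in("w3","w4"):
    g=cv2.imread(f"pics/{n}.png",0).astype(int); print(n,g[160:168,215:232].mean(0).astype(int),g[160:168,268:282].mean(0).astype(int))
E
```

```text
w3 [240 239 239 238 237 231 209 166 114  75  98 163 231 243 243 243 242] [168 176 173 168 159 155 148 136 120 117 129 136 136 138]
w4 [238 238 239 239 238 237 238 237 222 177 146 186 233 243 243 243 241] [173 176 172 167 158 152 141 127 117 124 133 135 136 137]
```

Emit:
drive_tool([
  [0,0,-0.004,0],
  [-0.008,0,-0.004,0],
  [-0.016,0,-0.004,0],
  [-0.017,0,-0.004,0],
  [-0.017,0,-0.002,0],
  [-0.017,0,-0.001,0],
  [-0.017,0,-0.0005,0],
  [-0.017,0,0,0],
  [-0.017,0,0,0],
])

```text
time_s: 9.77
ee_pos: [0.4466, -0.2748, 0.0783]
ee_rot: [-0.0, 0.978, -0.209, -0.0]
force: [-2.1, 2.1, 4.0]
width: 0.003
gripper_force: 2.4
```

Emit:
drive_tool([
  [0.002,0,0,0],
  [0.004,0,0,0],
])

```text
time_s: 9.93
ee_pos: [0.45, -0.2765, 0.0785]
ee_rot: [-0.0, 0.978, -0.209, -0.001]
force: [-3.6, 2.0, 7.2]
width: -0.002
gripper_force: 3.4
```

Emit:
drive_tool([
  [0.002,0,0,0],
  [0.004,0,0,0],
])

```text
time_s: 10.1
ee_pos: [0.4537, -0.2783, 0.0785]
ee_rot: [0.0, 0.978, -0.209, -0.001]
force: [-4.3, 0.3, 6.8]
width: -0.0
gripper_force: 3.4
```

```bash
python3 - <<'E'
from h import *
F=[]
for _ in range(4): a=vision.capture("wrist"); F.append(robot.sense()["force"])
F=np.array(F);print(F.round(1),(F[:,0]*.913-F[:,1]*.409).round(1))
cv2.imwrite("pics/w5.png",a[:,:,::-1])
i=cv2.cvtColor(a,cv2.COLOR_RGB2GRAY); print(i[160:168,215:232].mean(0).astype(int),i[160:168,268:282].mean(0).astype(int)); print(tool()[0])
E
```

```text
[[-3.5  1.5  6.3]
 [-3.3  0.9  6.1]
 [-3.   1.4  5.2]
 [-4.3  0.7  5.8]] [-3.8 -3.3 -3.3 -4.2]
[238 237 238 238 238 236 234 236 234 216 185 172 168 187 203 213 218] [169 160 149 143 138 131 125 121 122 132 135 135 137 136]
[ 0.45394479 -0.27846718  0.07860304]
```

Emit:
drive_tool([
  [0.002,0,0,0],
  [0.004,0,0,0],
])

```text
time_s: 10.47
ee_pos: [0.457, -0.2799, 0.0785]
ee_rot: [0.0, 0.978, -0.209, -0.001]
force: [-6.8, 0.8, 6.8]
width: 0.002
gripper_force: 3.8
```

Emit:
drive_tool([
  [0.002,0,0,0],
  [0.005,0,0,0],
])

```text
time_s: 10.63
ee_pos: [0.4609, -0.2818, 0.0784]
ee_rot: [0.0, 0.978, -0.209, -0.002]
force: [-8.7, 1.1, 9.2]
width: 0.004
gripper_force: 4.5
```

```bash
python3 - <<'E'
from h import *
F=[]
for _ in range(4): a=vision.capture("wrist"); F.append(robot.sense()["force"])
F=np.array(F);print((F[:,0]*.913-F[:,1]*.409).round(1),F[:,2].round(1))
cv2.imwrite("pics/w6.png",a[:,:,::-1]);c=a[110:220,185:315]
cv2.imwrite("pics/w6c.png",cv2.resize(c,None,fx=5,fy=5,interpolation=cv2.INTER_CUBIC)[:,:,::-1])
i=cv2.cvtColor(a,cv2.COLOR_RGB2GRAY); print(i[160:168,215:232].mean(0).astype(int),i[160:168,268:282].mean(0).astype(int)); print(tool()[0])
E
```

```text
[-7.4 -6.5 -7.1 -6.5] [8.1 8.8 8.2 8.2]
[239 238 238 239 239 238 235 234 229 212 205 230 242 243 243 242 241] [162 162 159 156 154 152 139 124 122 132 134 137 136 138]
[ 0.46129607 -0.28200589  0.07846009]
```

View pics/w6c.png

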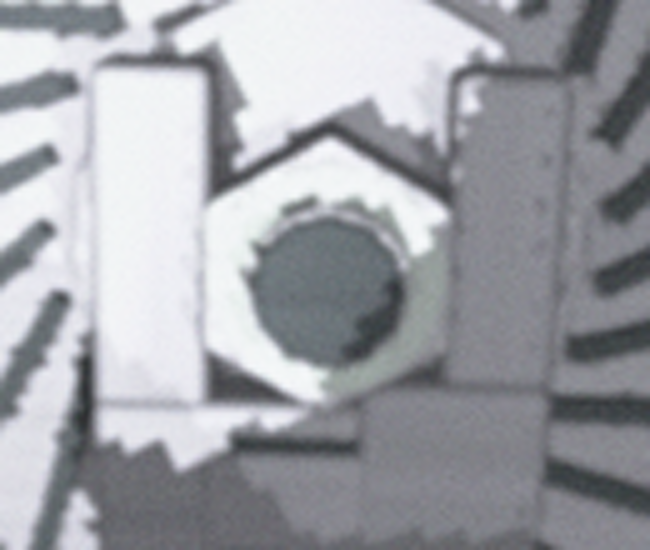

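The drag rose from 3.5 to 7 N, and both jaws now touch the flats (left 207, right 450), so the wrench is snug. I'll lift off and go to the handle's outer side.

Emit:
drive_tool([
  [0,0,-0.004,0],
  [0,0,-0.012,0],
  [0,0,-0.025,0],
  [-0.02,0.008,-0.03,0],
  [-0.04,0.016,-0.03,0],
  [-0.06,0.026,-0.03,0],
  [-0.08,0.036,-0.03,0],
  [-0.097,0.036,-0.03,0],
  [-0.097,0.036,-0.03,0],
])

```text
time_s: 11.58
ee_pos: [0.357, -0.274, 0.1082]
ee_rot: [-0.0, 0.978, -0.21, -0.001]
force: [-0.3, -0.2, -0.4]
width: 0.004
gripper_force: 0.0
```

```bash
python3 - <<'E'
from h import *
p,R,s=tool(); c=cam("wrist"); a=save("wrist","w7"); b=save("top","top7")
print(p,s["force"])
n=np.array([.501,-.301]);d=np.array([np.cos(-.421),np.sin(-.421)]);l=np.array([-d[1],d[0]])
print("tool in wrench",(p[:2]-n)@d,(p[:2]-n)@l)
v=np.hstack([a[:,100:412],cv2.resize(b[164:274,260:350],None,fx=3.49,fy=3.49,interpolation=cv2.INTER_CUBIC)[:384]])
cv2.imwrite("pics/v7.png",v[:,:,::-1])
E
```

```text
[ 0.3570217  -0.27396807  0.10816326] [-0.34022384 -0.16029255 -0.43797891]
tool in wrench -0.14245345114276042 -0.03416857417606796
```

View pics/v7.png

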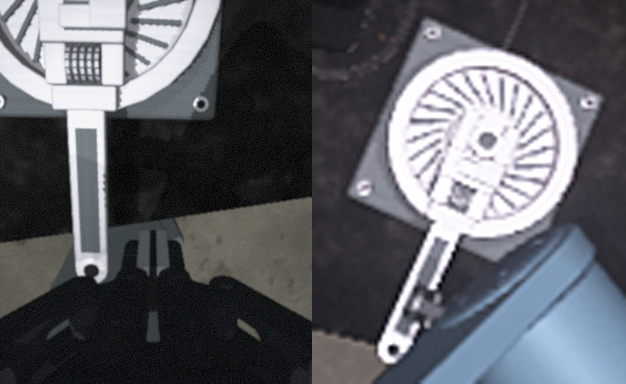

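The fingertips are on the right of the handle, clear of it. I'll lower beside it and push to the left.

Emit:
drive_tool([
  [0,0,0.015,0],
  [0,0,0.03,0],
  [0,0,0.045,0],
  [0,0,0.05,0],
  [0,-0.002,0.05,0],
  [0,-0.004,0.05,0],
  [0,-0.006,0.05,0],
  [0,-0.006,0.05,0],
])

```text
time_s: 12.35
ee_pos: [0.3622, -0.2697, 0.059]
ee_rot: [0.0, 0.978, -0.209, 0.001]
force: [-0.1, 0.5, -0.3]
width: 0.002
gripper_force: 0.0
```

Emit:
drive_tool([
  [0,-0.0015,0,0],
  [0,-0.003,0,0],
  [0,-0.0045,0,0],
  [0,-0.006,0,0],
])

```text
time_s: 12.68
ee_pos: [0.3639, -0.264, 0.0584]
ee_rot: [0.0, 0.978, -0.209, 0.0]
force: [-0.4, 0.7, -0.3]
width: -0.0
gripper_force: 0.0
```

Emit:
drive_tool([
  [0,-0.0015,0,0],
  [0,-0.003,0,0],
  [0,-0.0045,0,0],
  [0,-0.006,0,0],
])

```text
time_s: 13.02
ee_pos: [0.3661, -0.2589, 0.0583]
ee_rot: [0.0, 0.978, -0.209, -0.0]
force: [-3.1, -3.9, -0.5]
width: -0.0
gripper_force: 2.1
```

Emit:
drive_tool([
  [-0.0003,-0.0028,0,0.02],
  [-0.0006,-0.0056,0,0.04],
  [-0.0007,-0.0084,0,0.06],
  [-0.0009,-0.0113,0,0.08],
  [-0.001,-0.0141,0,0.1],
])

```text
time_s: 13.43
ee_pos: [0.3706, -0.2456, 0.0582]
ee_rot: [0.0, 0.966, -0.258, -0.0]
force: [-3.5, -2.9, 0.6]
width: -0.001
gripper_force: 2.2
```

Emit:
drive_tool([
  [-0.0003,-0.0028,0,0.02],
  [-0.0006,-0.0056,0,0.04],
  [-0.0007,-0.0084,0,0.06],
  [-0.0009,-0.0113,0,0.08],
  [-0.001,-0.0141,0,0.1],
])

```text
time_s: 13.85
ee_pos: [0.3767, -0.2328, 0.0581]
ee_rot: [0.0, 0.952, -0.306, -0.001]
force: [-4.1, -2.3, 1.0]
width: -0.005
gripper_force: 2.4
```

Emit:
drive_tool([
  [-0.0003,-0.0028,0,0.02],
  [-0.0006,-0.0056,0,0.04],
  [-0.0007,-0.0084,0,0.06],
  [-0.0009,-0.0113,0,0.08],
  [-0.001,-0.0141,0,0.1],
  [-0.001,-0.0176,0,0.125],
  [-0.0009,-0.0212,0,0.15],
  [-0.0008,-0.0247,0,0.175],
  [-0.0005,-0.0282,0,0.2],
])

```text
time_s: 14.6
ee_pos: [0.3923, -0.2092, 0.058]
ee_rot: [0.0, 0.917, -0.4, -0.001]
force: [-5.9, -1.7, 2.6]
width: -0.003
gripper_force: 2.8
```

```bash
python3 - <<'E'
from h import *
p,R,s=tool(); q=p[:2]-[.501,-.301]; print(p,s["force"],np.hypot(*q),"arc",np.arctan2(.0421,-.1349)-np.arctan2(q[1],q[0]),"yaw",np.arctan2(R[1,0],R[0,0]))
E
```

```text
[ 0.39231232 -0.20923854  0.05800459] [-5.93693881 -1.65033575  2.62975128] 0.14224337577605561 arc 0.39865161408107364 yaw -0.8220915569655627
```

Emit:
drive_tool([
  [-0.0003,-0.0028,-0.0002,0.02],
  [-0.0006,-0.0056,-0.0004,0.04],
  [-0.0007,-0.0084,-0.0005,0.06],
  [-0.0009,-0.0113,-0.0005,0.08],
  [-0.001,-0.0141,-0.0005,0.1],
  [-0.001,-0.0176,-0.0005,0.125],
  [-0.0009,-0.0212,-0.0005,0.15],
  [-0.0008,-0.0247,-0.0005,0.175],
  [-0.0005,-0.0282,-0.0005,0.2],
])

```text
time_s: 15.35
ee_pos: [0.4124, -0.1892, 0.0582]
ee_rot: [0.0, 0.872, -0.489, -0.001]
force: [-3.4, -1.4, 1.2]
width: -0.002
gripper_force: 2.3
```

Emit:
drive_tool([
  [-0.0003,-0.0028,0,0.02],
  [-0.0006,-0.0056,0,0.04],
  [-0.0007,-0.0084,0,0.06],
  [-0.0009,-0.0113,0,0.08],
  [-0.001,-0.0141,0,0.1],
])

```text
time_s: 15.77
ee_pos: [0.4238, -0.1809, 0.0581]
ee_rot: [0.0, 0.847, -0.532, -0.002]
force: [-4.9, -1.3, 0.7]
width: 0.002
gripper_force: 2.4
```

Emit:
drive_tool([
  [-0.0003,-0.0028,0,0.02],
  [-0.0006,-0.0056,0,0.04],
  [-0.0007,-0.0084,0,0.06],
  [-0.0009,-0.0113,0,0.08],
  [-0.001,-0.0141,0,0.1],
  [-0.001,-0.0141,0,0.1],
])

```text
time_s: 16.27
ee_pos: [0.4363, -0.1737, 0.0581]
ee_rot: [0.0, 0.819, -0.573, -0.002]
force: [-4.6, 0.9, 0.8]
width: -0.002
gripper_force: 1.9
```

```bash
python3 - <<'E'
from h import *
p,R,s=tool(); q=p[:2]-[.501,-.301]; print(p,s["force"],np.hypot(*q),"arc",np.arctan2(.0421,-.1349)-np.arctan2(q[1],q[0]),"yaw",np.arctan2(R[1,0],R[0,0]))
E
```

```text
[ 0.43625167 -0.17370469  0.05811508] [-4.60641393  0.8574453   0.82241632] 0.1428161129679439 arc 0.7977503859943686 yaw -1.22152665229959
```

The arc is 0.80 rad. I'll back off, lift and check.

Emit:
drive_tool([
  [0,0.005,0,0],
  [0,0.015,0,0],
  [0,0.03,0,0],
  [0,0.03,-0.03,0],
  [0,0.03,-0.06,0],
  [0,0.03,-0.09,0],
  [-0.02,0.03,-0.12,0],
  [-0.02,0.03,-0.12,0],
  [-0.02,0.03,-0.12,0],
])

```text
time_s: 17.02
ee_pos: [0.403, -0.1667, 0.1807]
ee_rot: [0.0, 0.82, -0.573, 0.003]
force: [-0.2, 0.4, -0.8]
width: 0.004
gripper_force: 0.0
```

```bash
python3 - <<'E'
from h import *
c=cam("wrist"); a=save("wrist","w9"); b=save("top","top9")
v=np.hstack([a[:,:400],cv2.resize(b[164:274,260:350],None,fx=3.49,fy=3.49,interpolation=cv2.INTER_CUBIC)[:384]])
cv2.imwrite("pics/v9.png",v[:,:,::-1]); print(proj("wrist",[.501,-.301,.083],c),tool()[2]["force"])
for t in(.6,.785,.98):
    y=-.421-t; print(t,proj("wrist",[.501-.181*np.cos(y),-.301-.181*np.sin(y),.073],c))
E
```

```text
[186.09396991 -29.71796746] [-0.22429777  0.50069265 -1.28224396]
0.6 [240.87853687 203.91029058]
0.785 [203.51092268 207.61963658]
0.98 [163.99005417 204.45708973]
```

View pics/v9.png

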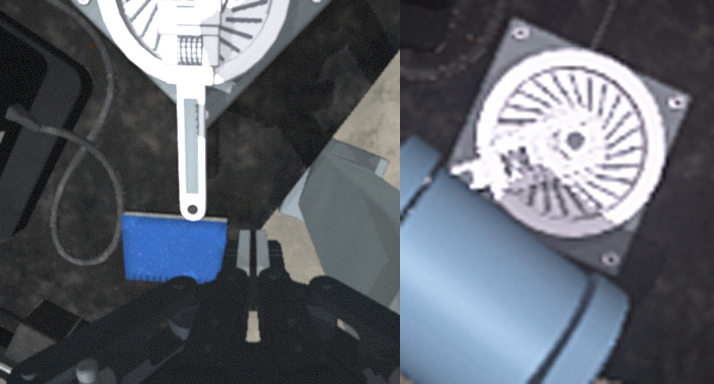

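The hole at (192,210) gives a wrench angle of about 0.83 rad, mid-band. The wrench is still fitted and flat, and the tool is clear of everything. Handing in.

```bash
python3 -c "
from workcell import robot
print(robot.job_done())"
```

```text
the job is handed in; nothing more can be done
None
```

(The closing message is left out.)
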